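# Check a bushed bearing block with a go/no-go plug gauge

### The arm

A 6-joint arm with a two-finger parallel gripper is mounted at the origin on the work surface. World frame = base frame: x ahead of the robot, y to its left, z up, the work surface at z = 0. Lengths are in m, angles in rad, forces in N, time in s.
With the tool pointing down it reaches from about 0.35 to 0.975 m from the base axis. Payload 7.1 kg.
Tool frame: the origin (TCP) lies at the very end of the fingers, on their centre line; the grasp point (between the pads) lies 19 mm behind it; z points along the fingers, y is the line along which they close (so a half turn about z gives the same grasp; the last joint's range is limited). The gripper opens to 88 mm and grips with 3 to 60 N. Pads are 20 mm wide; open, the fingers measure 115 mm over their backs; the gripper's body (75 mm by 178 mm) begins 61 mm behind the grasp point.
Start: joints at [1.134, 0.423, 1.63, -0, 1.089, -0.019], TCP at [0.254, 0.571, 0.223] pointing down, gripper open.
Joint ranges: [-3, 3], [-0.9, 2.11], [0.09, 2.58], [-1.31, 4.45], [0.11, 2.69], [-2.54, 2.54]. Speed limits (rad/s): [2.39, 2.39, 3.01, 3.14, 3.14, 3.14].

### API

Orientations are given as a unit quaternion [x, y, z, w].
In Python, from station import ctrl, grab_frame, camera_params gives the robot as it stands.
- The arm moves only by the tool apply_moves, never from a script. Its argument "deltas" is a list of rows, each an object with "travel": the shift along the tool's x, y, z in cm, a list of three; "turn": the turn, a rotation vector about the tool's x, y, z in degrees, a list of three; "fingers": the gripper command: -1 is fully open, 1 is shut, values between are in proportion. In form: [{"travel": [tx, ty, tz], "turn": [wx, wy, wz], "fingers": fingers}, ...]. A call has 1 to 5 rows; each row shifts and turns the commanded pose from where the row before left it, along the tool's axes as they then stand; what a row does not reach is not made up. A row lasts 1/8 s, in which the tool goes at most 62.5 mm and 10.7 degrees, less where a joint would pass 70% of its speed; a pose out of reach is approached as far as the arm can. A call is refused whole if a number of a shift passes 6.25 or a number of a turn 10.7, either way. A call with a gripper value outside its range is refused whole. The fingers move at their own pace and stop on an object; "force" is the grip in N (left out, the last holds). Time passes only in rows, so rows that do not move let the fingers close. It gives the time, the measured TCP pose, the force, the opening and the grip force at its end, in the units of the state.
- ctrl.get_state(): the state, without advancing time (a new reading comes with each control period).
- grab_frame(name): name is "scene" or "top" or "wrist"; returns (picture, depth): 384x512x3 uint8, blue, green, red; 384x512 float32, m along the optical axis (not along the pixel's ray), 0 where there is no reading.
- camera_params(name): a dict with "fx", "fy", "cx", "cy" (pixels), "world_to_cam" (4x4, takes a point from world to camera coordinates); the wrist camera has in their place "tool_from_camera" (4x4, takes a point from camera to tool coordinates, whose origin is the TCP and whose axes are the flange's). Camera axes: x right, y up, looking along -z (the intrinsics and any distortion apply to the point x, -y, -z); pixel columns grow to the right and rows downward; lengths in m; the calibration is good to about 2 mm. A picture is of the moment at which its call begins: read the wrist's pose just before it. camera_params takes no time and is no camera call.
- ctrl.sign_off(): hands the job in; it is judged then, once.
The state is a dict: "t": time; "joint_pos": joint angles; "joint_vel": joint speeds; "effort": joint torques, N m; "eef_pos": TCP position; "tcp_rot": TCP orientation; "wrist_force": force on the tool from outside, world axes, zero at the start; "moment": the same for the moment, N m; "grip_width": finger opening in m; "grip_force": force on a finger pad.
Only numpy, scipy, OpenCV 4.12 (cv2) and the standard library are available. Lean on these libraries where they do the work, as an engineer would, in place of code of your own. Each camera call takes 0.05 s, during which the arm holds its last target. There are 200 camera calls.

### The job

In the craft room, check the brass-bushed bore of the wooden block in the vise: take the double-ended plug gauge from its rest and slide the go end (green collar) into the bore until you feel its collar stop against the bush (5 to 10 N), then draw it out. Next set the no-go end (red collar) square and centred on either mouth of the bore and lean on it for about a second with a steady push of 10 N, give or take 3, to confirm it is refused; at no time push the gauge against the block with more than 25 N. Finally lay the gauge back in its rest, let go, and leave everything else on the table where it is.

Things in the scene. Friction and masses are not known exactly. Their poses are not given: they have to be found in the camera images.
- gauge: Double-ended plug gauge, level, 158 mm long, 0.17-0.34 kg. Origin: mid handle, on the axis; y runs along it: go end (green collar) at -y, no-go end (red collar) at +y. Blue handle: bar 26 x 26 mm square, 100 mm long, grip it across x near its middle. Collars 26 mm diameter, 5 mm thick, end the handle. Starts in the rest, go end towards the robot's right.
- go_tip (a point): Centre of the go plug's end face, 85 mm from the gauge's origin along -y. The steel go plug is 18.4 mm in diameter and 30 mm long, with a 1.5 mm chamfer.
- go_shoulder (a point): Centre of the green collar's face that the go plug stands out of, 55 mm from the gauge's origin along -y; it lies on the bush's face when the go plug is fully home.
- nogo_tip (a point): Centre of the no-go plug's end face, 73 mm from the gauge's origin along +y. The steel no-go plug is 24 mm in diameter and 18 mm long.
- vise: Fixed grey vise, rigidly holding a beech block 50 x 40 x 50 mm (x, y, z), top at 100 mm. Origin on the table under the jaws. A brass-bushed bore runs level through the block along y, 75 mm above the table: 20 mm diameter (go plug: 0.8 mm play all round), 40 mm long. Base 150 x 60 x 30 mm; dark jaws at both x sides, 40 mm in y, tops at 82 mm; T-bar screw to x = -90 mm, 45 mm up.
- mouth_left (a point): Nominal centre of the bore's mouth on the block's +y face, on the bore's axis, 20 mm from the vise's origin, 75 mm up. The block was clamped by eye: the real face lies up to 3 mm nearer or farther along y, which this point does not show. Entering here means moving to -y of the vise.
- mouth_right (a point): Nominal centre of the bore's mouth on the block's -y face, on the bore's axis, 20 mm from the vise's origin, 75 mm up. The block was clamped by eye: the real face lies up to 3 mm nearer or farther along y, which this point does not show. Entering here means moving to +y of the vise.
- rest: Fixed plywood rest, base 70 x 110 x 12 mm, origin on the table under its centre; the gauge's place runs along y. Two saddles at y = +-37 mm (14 mm thick, 60 mm clear between), floors 42 mm above the table, flared black lips to 57 mm, 30 mm apart at the floor, 39 at the top. The gauge's handle lies on both, its origin 55 mm above the rest's origin.
- card_tray: Shallow cardboard tray of bookmark cards, 150 x 110 x 22 mm, fixed. Origin under its centre. To be left alone; it and the rest change sides between starts.
- pen_basket: Bystander: small wooden basket with coloured pens, 80 x 100 mm, basket 70 mm and pens about 135 mm high. Origin under its centre.
- glue_jar: Bystander: white jar with orange cap, 60 mm diameter, 85 mm high. Origin under its centre.
- tape_roll: Bystander: yellow roll of tape lying flat, 90 mm diameter, 20 mm high. Origin under its centre.
- spare_block: Bystander: spare beech block with an unbushed 20 mm hole, lying with the hole upright, 50 x 50 x 40 mm high. Origin under its centre.
- screwdriver: Bystander: screwdriver lying on the table along its x axis, 200 mm long, 26 mm high. Origin under its middle.
- hammer: Bystander: hammer lying on the table along its x axis, 260 mm long, 26 mm high. Origin under its middle.
There are look-alikes about, which are no part of the job. Leave any pink or purple look-alike of the vise alone.

How it is judged:
By the outcome, as a careful person would: the job done as asked, in the order asked, and still so for the second after the job is handed in, with the robot touching nothing.
It also fails if it takes over 72 s, if anything falls off the work surface, if the arm or the gripper's body presses on something with over 40 N, if the wrist force passes 120 N, or if a joint passes its speed limit or range.

## Working session

There is one attempt and no reset: what is moved stays moved. The work goes in short steps, Python scripts to look and compute and a tool call to move; the robot and the scene stay as the last step left them, time stands still between calls to the robot, and variables do not carry over. Pictures are saved under pics/ and viewed, at most 10 in all, crops included, and the job is handed in when it is done.

Besides the shell and the picture viewer there is one more tool, called after "Call:" by a JSON object that holds its "name" and its "arguments", one argument or row to a line. apply_moves: Moves the arm, as the interface text tells. Its arguments: {"type":"object","properties":{"deltas":{"type":"array","items":{"type":"object","properties":{"travel":{"type":"array","items":{"type":"number"}},"turn":{"type":"array","items":{"type":"number"}},"fingers":{"type":"number"}}}},"force":{"type":"number"}},"required":["deltas"]}

```bash
ls; mkdir -p pics; python3 - <<'E'
from station import ctrl, grab_frame, camera_params
import cv2, numpy as np
s=ctrl.get_state(); print({k:np.round(v,3).tolist() for k,v in s.items()})
ims=[]
for n in ("scene","top"):
    p,d=grab_frame(n); cv2.imwrite(f"pics/{n}0.png",p); np.savez(f"pics/{n}0.npz",p=p,d=d); ims.append(p)
    c=camera_params(n); print(n,{k:np.round(v,4).tolist() for k,v in c.items()})
print(camera_params("wrist"))
E
```

```text
pics
{'t': 0.0, 'joint_pos': [1.134, 0.424, 1.631, 0.0, 1.089, -0.019], 'joint_vel': [-0.002, -0.001, 0.001, -0.0, 0.0, 0.001], 'effort': [-0.004, -54.463, -27.366, 0.064, 0.023, -0.0], 'eef_pos': [0.253, 0.571, 0.222], 'tcp_rot': [0.207, 0.978, -0.001, -0.0], 'wrist_force': [0.295, -0.231, -1.218], 'moment': [-0.012, -0.015, -0.01], 'grip_force': 0.0, 'grip_width': 0.088}
scene {'fx': 469.8205, 'fy': 469.8205, 'cx': 254.8808, 'cy': 191.1215, 'world_to_cam': [[0.8672, 0.4976, -0.0165, -0.4448], [-0.3005, 0.5495, 0.7796, 0.0449], [0.397, -0.6711, 0.6261, -1.5388], [0.0, 0.0, 0.0, 1.0]]}
top {'fx': 359.3493, 'fy': 359.3493, 'cx': 261.2483, 'cy': 195.5873, 'world_to_cam': [[-0.0139, -0.9993, -0.034, 0.0716], [0.9911, -0.0182, 0.1317, -0.4741], [-0.1323, -0.0319, 0.9907, -1.0286], [0.0, 0.0, 0.0, 1.0]]}
{'fx': 282.99684039056046, 'fy': 282.99684039056046, 'cx': 253.8032348946843, 'cy': 189.44400048694894, 'tool_from_camera': array([[-5.53544287e-04,  9.64839735e-01,  2.62838313e-01,
         7.19183032e-02],
       [ 9.99999564e-01,  7.31607883e-04, -5.79597047e-04,
         3.35987565e-04],
       [-7.51512843e-04,  2.62837878e-01, -9.64839720e-01,
        -1.62583988e-01],
       [ 0.00000000e+00,  0.00000000e+00,  0.00000000e+00,
         1.00000000e+00]])}
```

View pics/top0.png

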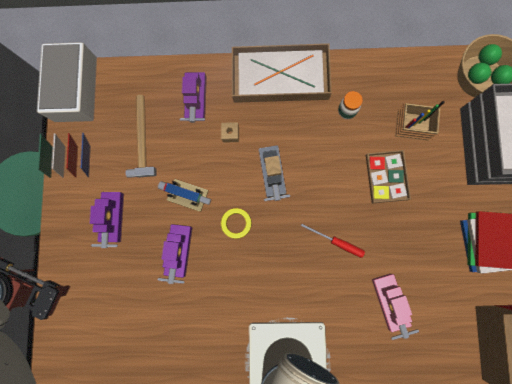

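View pics/scene0.png

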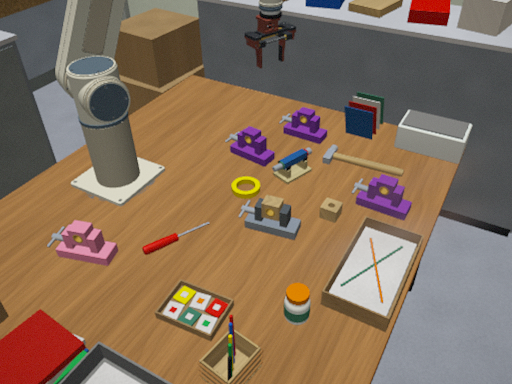

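The top view shows the blue gauge in its rest at about (186,193), with the grey vise and its block at (273,173). The vise's T-bar points towards the robot. The scene view shows the brass bush of the right mouth at (270,212). Pink and purple vises are decoys.

```bash
cat > h.py <<'E'
from station import ctrl, grab_frame, camera_params
import cv2, numpy as np
from scipy.spatial.transform import Rotation as R
def cam(name):
    """K params and cam->world 4x4"""
    c=camera_params(name)
    if name=="wrist":
        s=ctrl.get_state(); T=np.eye(4); T[:3,:3]=R.from_quat(s["tcp_rot"]).as_matrix(); T[:3,3]=s["eef_pos"]
        return c,T@np.array(c["tool_from_camera"])
    return c,np.linalg.inv(np.array(c["world_to_cam"]))
def rays(c,T,uv):
    uv=np.atleast_2d(uv).astype(float)
    d=np.c_[(uv[:,0]-c["cx"])/c["fx"],-(uv[:,1]-c["cy"])/c["fy"],-np.ones(len(uv))]
    return T[:3,3],d@T[:3,:3].T
def onplane(c,T,uv,z):
    o,d=rays(c,T,uv); return o+d*((z-o[2])/d[:,2])[:,None]
def cloud(c,T,d):
    v,u=np.mgrid[:384,:512]; o,r=rays(c,T,np.c_[u.ravel(),v.ravel()])
    P=o+r*d.ravel()[:,None]; P[d.ravel()==0]=np.nan; return P.reshape(384,512,3)
def rect(P):
    (c,wh,a)=cv2.minAreaRect(P[:,:2].astype(np.float32)*1000); return np.round(c,1),np.round(wh,1),round(a,2)
def pca(P):
    Q=P[:,:2]-P[:,:2].mean(0); v=np.linalg.svd(Q,full_matrices=False)[2][0]; return P[:,:2].mean(0),np.degrees(np.arctan2(v[1],v[0]))
E
python3 - <<'E'
from h import *
z=np.load("pics/top0.npz"); p,d=z["p"],z["d"]; c,T=cam("top"); P=cloud(c,T,d)
hsv=cv2.cvtColor(p,cv2.COLOR_BGR2HSV)
m=(hsv[...,0]>100)&(hsv[...,0]<125)&(hsv[...,1]>130)&(hsv[...,2]>60); m[:160]=0;m[230:]=0;m[:,:150]=0;m[:,220:]=0
Q=P[m]; print("gauge",len(Q),np.nanmedian(Q,0),pca(onplane(c,T,np.argwhere(m)[:,::-1],.068)))
w=P[140:210,250:300].reshape(-1,3)
t=w[(w[:,2]>.09)]; print("block",len(t),t.mean(0) , np.nanmedian(t[:,2]),rect(t))
b=w[(w[:,2]>.02)&(w[:,2]<.04)]; print("base",len(b),rect(b),pca(b))
for n,(u,v) in dict(tape=(236,223),spare=(230,132),sd=(333,240)).items(): print(n,onplane(c,T,(u,v),.02))
E
```

```text
gauge 262 [0.48507133 0.29304352 0.06757649] (array([0.48515771, 0.29186416]), np.float64(70.30895834538185))
block 259 [0.55135415 0.02815422 0.0995712 ] 0.09976891702509372 (array([552. ,  28.4]), array([50.1, 39.9]), 8.38)
base 422 (array([543.2,  29. ]), array([166.4,  59.9]), 8.48) (array([0.54724302, 0.03348957]), np.float64(-170.63769247488034))
tape [[0.39625083 0.14039399 0.02      ]]
spare [[0.67554731 0.1575897  0.02      ]]
sd [[ 0.34218475 -0.14347388  0.02      ]]
```

```bash
cat >> h.py <<'E'
def togo(xyz,yaw):
    """remaining shift in tool axes (cm) and turn (deg) to TCP xyz, tool y at world angle yaw (deg), pointing down"""
    s=ctrl.get_state(); A=R.from_quat(s["tcp_rot"]); a=np.radians(yaw)
    y=np.array([np.cos(a),np.sin(a),0]); z=np.array([0,0,-1.]); B=R.from_matrix(np.c_[np.cross(y,z),y,z])
    d=np.array(xyz)-s["eef_pos"]
    print("t",round(s["t"],2),"pos",np.round(s["eef_pos"],4),"shift(now axes)",np.round(A.inv().apply(d)*100,3),"shift(final axes)",np.round(B.inv().apply(d)*100,3),
      "turn",np.round(np.degrees((A.inv()*B).as_rotvec()),2),"F",np.round(s["wrist_force"],2),"w",round(s["grip_width"],4))
E
python3 -c "
from h import *
togo((.485,.292,.2),-19.7)"
```

```text
t 0.1 pos [0.2534 0.5708 0.222 ] shift(now axes) [-32.482 -16.082   2.22 ] shift(final axes) [-18.441  31.204   2.198] turn [-6.000e-02  6.000e-02  8.576e+01] F [-0.52  0.37  0.14] w 0.0879
```

Call:
{"name": "apply_moves", "arguments": {
  "deltas": [
    {"travel": [-5.4,-2.68,0.37],"turn": [0,0,0],"fingers": -1},
    {"travel": [-5.4,-2.68,0.37],"turn": [0,0,0],"fingers": -1},
    {"travel": [-5.4,-2.68,0.37],"turn": [0,0,0],"fingers": -1},
    {"travel": [-5.4,-2.68,0.37],"turn": [0,0,0],"fingers": -1},
    {"travel": [-5.4,-2.68,0.37],"turn": [0,0,0],"fingers": -1}
  ]
}}

```text
t: 0.72
eef_pos: [0.4468, 0.3375, 0.2039]
tcp_rot: [0.207, 0.978, -0.0, -0.0]
wrist_force: [0.2, 0.1, -0.1]
grip_width: 0.0877
grip_force: 0.0
```

Call:
{"name": "apply_moves", "arguments": {
  "deltas": [
    {"travel": [-5.4,-2.68,0.37],"turn": [0,0,0],"fingers": -1},
    {"travel": [0,0,0],"turn": [0,0,9.5],"fingers": -1},
    {"travel": [0,0,0],"turn": [0,0,9.5],"fingers": -1},
    {"travel": [0,0,0],"turn": [0,0,9.5],"fingers": -1},
    {"travel": [0,0,0],"turn": [0,0,9.5],"fingers": -1}
  ]
}}

```text
t: 1.35
eef_pos: [0.4843, 0.2925, 0.2001]
tcp_rot: [0.517, 0.856, -0.0, -0.0]
wrist_force: [0.2, 0.2, -0.0]
grip_width: 0.0878
grip_force: 0.0
```

Call:
{"name": "apply_moves", "arguments": {
  "deltas": [
    {"travel": [0,0,0],"turn": [0,0,9.5],"fingers": -1},
    {"travel": [0,0,0],"turn": [0,0,9.5],"fingers": -1},
    {"travel": [0,0,0],"turn": [0,0,9.5],"fingers": -1},
    {"travel": [0,0,0],"turn": [0,0,9.5],"fingers": -1},
    {"travel": [0,0,0],"turn": [0,0,9.5],"fingers": -1}
  ]
}}

```text
t: 1.98
eef_pos: [0.4842, 0.2926, 0.2001]
tcp_rot: [0.818, 0.575, -0.0, -0.0]
wrist_force: [-0.3, 0.5, -0.5]
grip_width: 0.0877
grip_force: 0.0
```

```bash
python3 - <<'E'
from h import *
togo((.485,.292,.2),-19.7)
c,T=cam("wrist"); p,d=grab_frame("wrist"); cv2.imwrite("pics/w1.png",p); np.savez("pics/w1.npz",p=p,d=d,T=T)
P=cloud(c,T,d); hsv=cv2.cvtColor(p,cv2.COLOR_BGR2HSV)
m=(hsv[...,0]>100)&(hsv[...,0]<125)&(hsv[...,1]>130)&(hsv[...,2]>60)&(P[...,2]>.04)&(P[...,2]<.1)
Q=P[m]; print(m.sum(),np.nanmedian(Q,0)); t=m&(abs(P[...,2]-np.nanpercentile(Q[:,2],80))<.003)
X=onplane(c,T,np.argwhere(t)[:,::-1],.068); print(rect(X),pca(X))
E
```

```text
t 1.98 pos [0.4842 0.2926 0.2001] shift(now axes) [-0.033  0.098  0.011] shift(final axes) [-0.034  0.098  0.011] turn [-0.03  0.03 -0.05] F [-0.29  0.5  -0.54] w 0.0877
1903 [0.48802968 0.29698659 0.06851199]
(array([487.3, 294.8]), array([97.5, 24. ]), 70.22) (array([0.48774326, 0.29619133]), np.float64(-109.90699441350434))
```

View pics/w1.png

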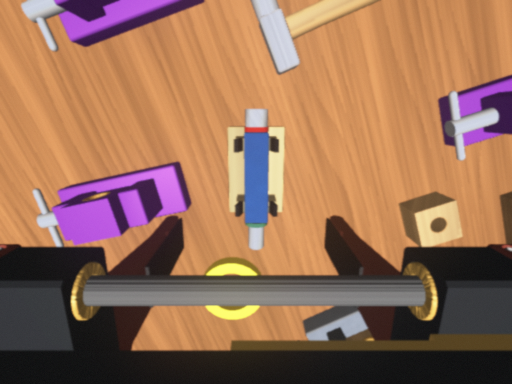

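The wrist view shows the gauge at (256,177), lined up with the tool. The red collar is up (tool +x) and the green collar is at the bottom, so I can go down and grasp.

```bash
python3 -c "
from h import *
togo((.4865,.2938,.036),-19.75)"
```

```text
t 2.02 pos [0.4842 0.2926 0.2001] shift(now axes) [ 0.197  0.184 16.412] shift(final axes) [ 0.186  0.177 16.412] turn [-0.03  0.03 -0.37] F [ 0.89  0.14 -0.43] w 0.0878
```

Call:
{"name": "apply_moves", "arguments": {
  "deltas": [
    {"travel": [0.19,0.18,4.0],"turn": [0,0,0],"fingers": -1},
    {"travel": [0,0,4.0],"turn": [0,0,0],"fingers": -1},
    {"travel": [0,0,4.0],"turn": [0,0,0],"fingers": -1},
    {"travel": [0,0,3.0],"turn": [0,0,0],"fingers": -1},
    {"travel": [0,0,1.4],"turn": [0,0,0],"fingers": -1}
  ]
}}

```text
t: 2.65
eef_pos: [0.4858, 0.2934, 0.0346]
tcp_rot: [0.816, 0.578, -0.001, -0.0]
wrist_force: [-0.3, 0.1, 0.0]
grip_width: 0.0881
grip_force: 0.0
```

Call:
{"name": "apply_moves", "arguments": {
  "deltas": [
    {"travel": [0,0,0],"turn": [0,0,0],"fingers": 0.2},
    {"travel": [0,0,0],"turn": [0,0,0],"fingers": 0.35},
    {"travel": [0,0,0],"turn": [0,0,0],"fingers": 0.5},
    {"travel": [0,0,0],"turn": [0,0,0],"fingers": 0.5}
  ],
  "force": 5
}}

```text
t: 3.15
eef_pos: [0.4873, 0.2943, 0.0373]
tcp_rot: [0.816, 0.578, 0.001, 0.0]
wrist_force: [-1.2, -0.2, 0.1]
grip_width: 0.0511
grip_force: 0.0
```

Call:
{"name": "apply_moves", "arguments": {
  "deltas": [
    {"travel": [0,0,0],"turn": [0,0,0],"fingers": 1},
    {"travel": [0,0,0],"turn": [0,0,0],"fingers": 1},
    {"travel": [0,0,0],"turn": [0,0,0],"fingers": 1}
  ],
  "force": 5
}}

```text
t: 3.52
eef_pos: [0.4868, 0.294, 0.0366]
tcp_rot: [0.816, 0.578, 0.0, 0.0]
wrist_force: [-0.3, 0.0, 1.1]
grip_width: 0.0262
grip_force: 5.0
```

```bash
python3 - <<'E'
from h import *
for i in range(5):
    togo((.4865,.2938,.036),-19.75); grab_frame("wrist")
E
```

```text
t 3.52 pos [0.4868 0.294  0.0366] shift(now axes) [-0.03  -0.025  0.055] shift(final axes) [-0.03  -0.024  0.055] turn [ 0.   -0.    0.31] F [-0.31  0.05  1.12] w 0.0262
t 3.58 pos [0.4868 0.294  0.0365] shift(now axes) [-0.027 -0.02   0.051] shift(final axes) [-0.027 -0.02   0.051] turn [-0.    0.    0.31] F [-0.04 -0.28  1.59] w 0.0259
t 3.62 pos [0.4868 0.294  0.0365] shift(now axes) [-0.029 -0.021  0.054] shift(final axes) [-0.029 -0.021  0.054] turn [-0.   -0.    0.31] F [-0.45 -0.57  2.03] w 0.026
t 3.67 pos [0.4868 0.294  0.0365] shift(now axes) [-0.026 -0.021  0.053] shift(final axes) [-0.026 -0.021  0.053] turn [-0.    0.    0.31] F [-0.16 -0.29  2.35] w 0.0262
t 3.73 pos [0.4868 0.294  0.0365] shift(now axes) [-0.031 -0.023  0.055] shift(final axes) [-0.031 -0.023  0.055] turn [ 0.   -0.    0.31] F [-0.12 -0.54  1.94] w 0.026
```

Call:
{"name": "apply_moves", "arguments": {
  "deltas": [
    {"travel": [0,0,0],"turn": [0,0,0],"fingers": 1},
    {"travel": [0,0,0],"turn": [0,0,0],"fingers": 1},
    {"travel": [0,0,-0.3],"turn": [0,0,0],"fingers": 1},
    {"travel": [0,0,-1],"turn": [0,0,0],"fingers": 1},
    {"travel": [0,0,-2],"turn": [0,0,0],"fingers": 1}
  ],
  "force": 40
}}

```text
t: 4.4
eef_pos: [0.4861, 0.2936, 0.0695]
tcp_rot: [0.816, 0.578, -0.001, -0.0]
wrist_force: [0.3, 0.2, -2.4]
grip_width: 0.0259
grip_force: 40.0
```

Call:
{"name": "apply_moves", "arguments": {
  "deltas": [
    {"travel": [0,0,-4],"turn": [0,0,0],"fingers": 1},
    {"travel": [0,0,-4],"turn": [0,0,0],"fingers": 1},
    {"travel": [0,0,-3],"turn": [0,0,0],"fingers": 1},
    {"travel": [0,0,0],"turn": [0,0,0],"fingers": 1}
  ]
}}

```text
t: 4.9
eef_pos: [0.4881, 0.2948, 0.1821]
tcp_rot: [0.816, 0.578, 0.003, 0.0]
wrist_force: [-0.1, -0.2, -2.1]
grip_width: 0.0261
grip_force: 40.0
```

```bash
python3 - <<'E'
from h import *
togo((.4865,.2938,.036),-19.75)
c,T=cam("wrist"); p,d=grab_frame("wrist"); cv2.imwrite("pics/w2.png",p); np.savez("pics/w2.npz",p=p,d=d,T=T)
# bore height/axis from scene: brass mask, right mouth
p,d=grab_frame("scene"); c,T=cam("scene"); P=cloud(c,T,d); cr=p[180:250,230:320]
cv2.imwrite("pics/sc1.png",cv2.resize(cr,None,fx=6,fy=6,interpolation=cv2.INTER_CUBIC))
E
```

```text
t 4.9 pos [0.4881 0.2948 0.1821] shift(now axes) [-0.207 -0.17  14.607] shift(final axes) [-0.149 -0.119 14.609] turn [ 0.2  -0.23  0.31] F [-0.12 -0.19 -2.14] w 0.0261
```

View pics/sc1.png

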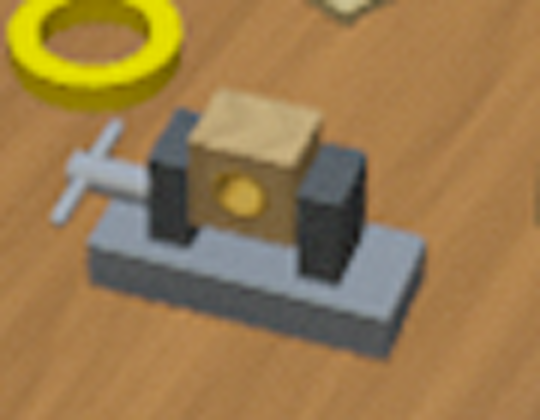

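The scene crop shows the brass bush of the right mouth at about (270,212), clear of obstructions. The gauge is held, so I'll take it past the vise at height and look back at the vise with the wrist camera.

```bash
python3 -c "
from h import *
togo((.569,-.090,.20),8.4)"
```

```text
t 5.0 pos [0.4863 0.2937 0.179 ] shift(now axes) [-33.436  20.565  -2.096] shift(final axes) [-39.17    2.575  -2.102] turn [-2.000e-02  2.000e-02 -2.783e+01] F [-0.66 -0.2  -2.41] w 0.0258
```

Call:
{"name": "apply_moves", "arguments": {
  "deltas": [
    {"travel": [0,0,-0.7],"turn": [0,0,-9.28],"fingers": 1},
    {"travel": [0,0,-0.7],"turn": [0,0,-9.28],"fingers": 1},
    {"travel": [0,0,-0.7],"turn": [0,0,-9.27],"fingers": 1},
    {"travel": [-4.9,0.32,0],"turn": [0,0,0],"fingers": 1},
    {"travel": [-4.9,0.32,0],"turn": [0,0,0],"fingers": 1}
  ]
}}

```text
t: 5.62
eef_pos: [0.5064, 0.1969, 0.1984]
tcp_rot: [0.653, 0.758, -0.001, -0.001]
wrist_force: [-0.0, 0.1, -3.1]
grip_width: 0.0257
grip_force: 40.0
```

Call:
{"name": "apply_moves", "arguments": {
  "deltas": [
    {"travel": [-4.9,0.32,0],"turn": [0,0,0],"fingers": 1},
    {"travel": [-4.9,0.32,0],"turn": [0,0,0],"fingers": 1},
    {"travel": [-4.9,0.32,0],"turn": [0,0,0],"fingers": 1},
    {"travel": [-4.9,0.32,0],"turn": [0,0,0],"fingers": 1},
    {"travel": [-4.9,0.32,0],"turn": [0,0,0],"fingers": 1}
  ]
}}

```text
t: 6.25
eef_pos: [0.558, -0.0435, 0.1984]
tcp_rot: [0.653, 0.757, -0.001, -0.001]
wrist_force: [1.1, -0.0, -1.8]
grip_width: 0.0255
grip_force: 40.0
```

Call:
{"name": "apply_moves", "arguments": {
  "deltas": [
    {"travel": [-4.9,0.32,0],"turn": [0,0,0],"fingers": 1},
    {"travel": [0,0,0],"turn": [0,0,0],"fingers": 1},
    {"travel": [0,0,0],"turn": [0,0,0],"fingers": 1},
    {"travel": [0,0,0],"turn": [0,0,0],"fingers": 1}
  ]
}}

```text
t: 6.75
eef_pos: [0.5686, -0.0888, 0.1997]
tcp_rot: [0.653, 0.757, -0.0, -0.001]
wrist_force: [0.3, -0.8, -2.2]
grip_width: 0.0262
grip_force: 40.0
```

```bash
python3 - <<'E'
from h import *
togo((.569,-.090,.20),8.4)
c,T=cam("wrist"); p,d=grab_frame("wrist"); cv2.imwrite("pics/w3.png",p); np.savez("pics/w3.npz",p=p,d=d,T=T)
P=cloud(c,T,d); near=(np.hypot(P[...,0]-.5515,P[...,1]-.028)<.11)
t=P[near&(abs(P[...,2]-.1)<.006)]; print("block",len(t),np.median(t[:,2]),rect(t))
j=P[near&(abs(P[...,2]-.082)<.005)]; print("jaw",len(j),rect(j))
b=P[near&(abs(P[...,2]-.03)<.006)]; print("base",len(b),rect(b))
for i in range(3):
  togo((.569,-.090,.20),8.4); grab_frame("wrist")
E
```

```text
t 6.75 pos [ 0.5686 -0.0888  0.1997] shift(now axes) [-0.123  0.017 -0.03 ] shift(final axes) [-0.123  0.018 -0.03 ] turn [-0.09 -0.04  0.07] F [ 0.27 -0.8  -2.23] w 0.0262
block 3055 0.10058932996246966 (array([552.4,  30.4]), array([50.1, 40.1]), 8.81)
jaw 2215 (array([552.3,  31.6]), array([95.1, 43. ]), 8.54)
base 2680 (array([552. ,  32.6]), array([150.4,  58.7]), 8.45)
t 6.8 pos [ 0.5688 -0.0888  0.2   ] shift(now axes) [-0.123 -0.002 -0.004] shift(final axes) [-0.123 -0.001 -0.004] turn [-0.06 -0.03  0.08] F [ 0.02  0.16 -2.02] w 0.0259
t 6.85 pos [ 0.569  -0.0888  0.2002] shift(now axes) [-0.113 -0.019  0.02 ] shift(final axes) [-0.113 -0.019  0.02 ] turn [-0.03 -0.02  0.08] F [ 0.45  0.31 -1.4 ] w 0.026
t 6.9 pos [ 0.5692 -0.089   0.2004] shift(now axes) [-0.097 -0.03   0.038] shift(final axes) [-0.097 -0.03   0.038] turn [-0.01 -0.01  0.08] F [-0.16  0.11 -2.1 ] w 0.026
```

View pics/w3.png

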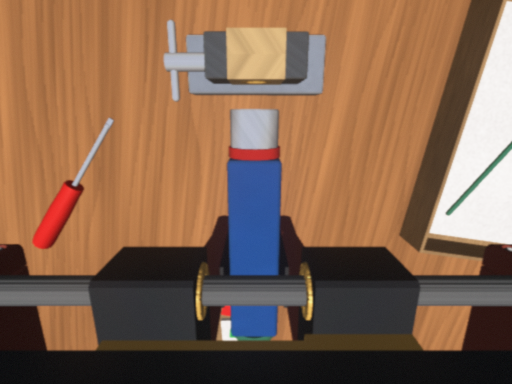

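The wrist view shows the block top at (256,54) with the brass edge at (257,81), nearly in line with the held gauge at column 254. Next I'll measure block against gauge in this same picture.

```bash
python3 - <<'E'
from h import *
z=np.load("pics/w3.npz"); p,d=z["p"],z["d"]; c=camera_params("wrist"); T=np.array(c["tool_from_camera"])
P=cloud(c,T,d); hsv=cv2.cvtColor(p,cv2.COLOR_BGR2HSV)
v,u=np.mgrid[:384,:512]
def line(mask,zt,rows):
    # per-row left/right subpixel-ish edges -> centre line in tool coords on plane z=zt
    C=[]
    for r in rows:
        k=np.flatnonzero(mask[r]); 
        if len(k): C.append(onplane(c,T,[(k.min()-.5+k.max()+.5)/2,r],zt)[0].tolist()+[len(k)])
    C=np.array(C); f=np.polyfit(C[:,0],C[:,1],1); print("n",len(C),"width px",C[:,3].mean(),"y mean mm",C[:,1].mean()*1e3,"at x",C[:,0].mean()*1e3,"angle",np.degrees(np.arctan(f[0])))
m=(hsv[...,0]>100)&(hsv[...,0]<125)&(hsv[...,1]>130)&(v<240)&(v>160)&(abs(u-256)<40)
print("gauge z",np.nanmedian(P[m][:,2])*1e3); line(m,-.032,range(166,215))
red=((hsv[...,0]<8)|(hsv[...,0]>172))&(hsv[...,1]>150)&(v>140)&(v<170)&(abs(u-256)<40); print("collar");line(red,-.0185,range(148,160))
plug=(abs(P[...,2]+.0185-.0)<.02)&(v<146)&(v>100)&(abs(u-256)<40); print("plug");line(plug,-.0185,range(120,146))
b=(abs(P[...,2]-.1)<.006)&(v<100)&(abs(u-256)<60); print("block z",np.nanmedian(P[b][:,2])*1e3); line(b,.1,range(32,76))
Q=P[b]; print("rect",rect(Q)); Q=P[(abs(P[...,2]-.17)<.006)&(v<110)]; print("base rect",rect(Q))
E
```

```text
gauge z -31.97229078903113
n 49 width px 50.795918367346935 y mean mm 0.06498620549884158 at x 36.253019164999515 angle 0.5412251125117246
collar
n 12 width px 42.75 y mean mm 0.1564641934913261 at x 51.94638042731425 angle 0.021269569968146686
plug
n 26 width px 47.92307692307692 y mean mm -0.04201993718535676 at x 62.449717464509746 angle 0.8421448472420443
block z 99.19771479493627
n 44 width px 58.75 y mean mm 1.6215623211032097 at x 120.47031120480001 angle -0.04835345663983479
rect (array([120.2,   1.6]), array([50.1, 40.1]), 89.66)
base rect (array([130.4, 108. ]), array([109., 363.]), 0.05)
```

```bash
python3 -c "
from h import *
togo((.5338,.1540,.18),8.55)"
```

```text
t 6.95 pos [ 0.5692 -0.0892  0.2005] shift(now axes) [24.574  0.076  2.05 ] shift(final axes) [24.574  0.111  2.048] turn [-0.   -0.   -0.08] F [-0.18  0.14 -1.2 ] w 0.0262
```

Call:
{"name": "apply_moves", "arguments": {
  "deltas": [
    {"travel": [4.9,0.1,0],"turn": [0,0,-0.08],"fingers": 1},
    {"travel": [4.9,0,0],"turn": [0,0,0],"fingers": 1},
    {"travel": [4.9,0,0],"turn": [0,0,0],"fingers": 1},
    {"travel": [4.9,0,0],"turn": [0,0,0],"fingers": 1},
    {"travel": [4.9,0,0],"turn": [0,0,0],"fingers": 1}
  ]
}}

```text
t: 7.58
eef_pos: [0.5338, 0.1544, 0.2008]
tcp_rot: [0.653, 0.758, 0.0, 0.0]
wrist_force: [0.5, 0.2, -2.6]
grip_width: 0.0258
grip_force: 40.0
```

Call:
{"name": "apply_moves", "arguments": {
  "deltas": [
    {"travel": [0,0,4],"turn": [0,0,0],"fingers": 1},
    {"travel": [0,0,4],"turn": [0,0,0],"fingers": 1},
    {"travel": [0,0,4],"turn": [0,0,0],"fingers": 1},
    {"travel": [0,0,2],"turn": [0,0,0],"fingers": 1},
    {"travel": [0,0,0],"turn": [0,0,0],"fingers": 1}
  ]
}}

```text
t: 8.2
eef_pos: [0.5331, 0.1525, 0.0592]
tcp_rot: [0.653, 0.758, -0.001, -0.001]
wrist_force: [0.5, -0.1, -2.2]
grip_width: 0.0253
grip_force: 40.0
```

Call:
{"name": "apply_moves", "arguments": {
  "deltas": [
    {"travel": [0,0,0],"turn": [0,0,0],"fingers": 1},
    {"travel": [0,0,0],"turn": [0,0,0],"fingers": 1},
    {"travel": [0,0,0],"turn": [0,0,0],"fingers": 1}
  ]
}}

```text
t: 8.57
eef_pos: [0.5349, 0.1526, 0.0614]
tcp_rot: [0.653, 0.757, 0.001, 0.0]
wrist_force: [-0.4, -0.7, -1.7]
grip_width: 0.0253
grip_force: 40.0
```

```bash
python3 - <<'E'
from h import *
for i in range(4):
  togo((.5338,.1540,.0565),8.55); s=ctrl.get_state(); p,d=grab_frame("scene")
c,T=cam("scene"); cv2.imwrite("pics/sc2.png",cv2.resize(p[130:250,220:340],None,fx=5,fy=5,interpolation=cv2.INTER_CUBIC))
E
```

```text
t 8.57 pos [0.5349 0.1526 0.0614] shift(now axes) [ 0.156 -0.086  0.494] shift(final axes) [ 0.156 -0.085  0.495] turn [ 0.1  -0.01 -0.08] F [-0.36 -0.74 -1.72] w 0.0253
t 8.62 pos [0.5347 0.1525 0.0613] shift(now axes) [ 0.161 -0.072  0.476] shift(final axes) [ 0.161 -0.071  0.476] turn [ 0.08 -0.01 -0.08] F [-0.38  0.25 -2.63] w 0.0258
t 8.68 pos [0.5346 0.1525 0.0611] shift(now axes) [ 0.162 -0.056  0.458] shift(final axes) [ 0.162 -0.055  0.458] turn [ 0.06 -0.   -0.08] F [-0.32  0.99 -1.56] w 0.0256
t 8.72 pos [0.5345 0.1525 0.0609] shift(now axes) [ 0.164 -0.049  0.443] shift(final axes) [ 0.164 -0.049  0.443] turn [ 0.04 -0.   -0.08] F [-0.09 -0.03 -1.83] w 0.0258
```

View pics/sc2.png

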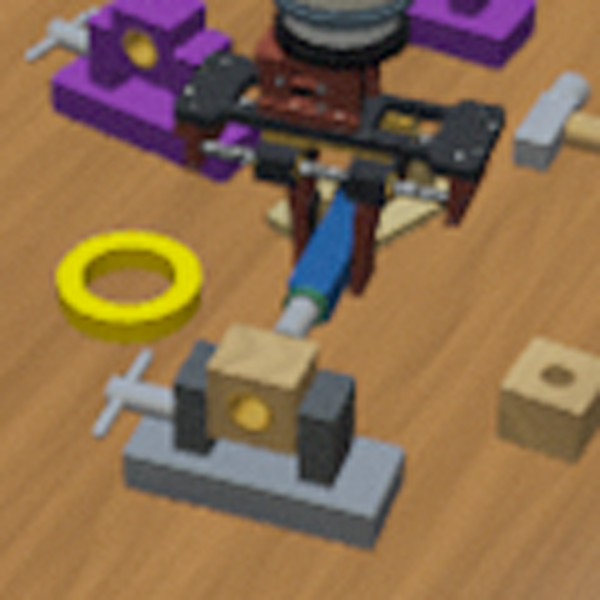

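The scene view shows the gauge behind the block, go end (green collar) facing the left mouth and in line with it. It sits slightly high, so I'll fix the height and let the arm settle.

Call:
{"name": "apply_moves", "arguments": {
  "deltas": [
    {"travel": [0,-0.03,0.42],"turn": [0,0,-0.08],"fingers": 1},
    {"travel": [0,0,0],"turn": [0,0,0],"fingers": 1},
    {"travel": [0,0,0],"turn": [0,0,0],"fingers": 1},
    {"travel": [0,0,0],"turn": [0,0,0],"fingers": 1},
    {"travel": [0,0,0],"turn": [0,0,0],"fingers": 1}
  ]
}}

```text
t: 9.4
eef_pos: [0.534, 0.1524, 0.0563]
tcp_rot: [0.652, 0.758, 0.0, 0.0]
wrist_force: [-0.1, -0.4, -2.7]
grip_width: 0.026
grip_force: 40.0
```

Call:
{"name": "apply_moves", "arguments": {
  "deltas": [
    {"travel": [0,0,0],"turn": [0,0,0],"fingers": 1},
    {"travel": [0,0,0],"turn": [0,0,0],"fingers": 1},
    {"travel": [0,0,0],"turn": [0,0,0],"fingers": 1}
  ]
}}

```text
t: 9.78
eef_pos: [0.534, 0.1524, 0.0563]
tcp_rot: [0.652, 0.758, -0.0, -0.0]
wrist_force: [0.4, -0.0, -1.8]
grip_width: 0.0257
grip_force: 40.0
```

```bash
python3 - <<'E'
from h import *
F=[]
for i in range(5):
  togo((.5338,.1540,.0565),8.55); F.append(ctrl.get_state()["wrist_force"]); grab_frame("wrist")
print(np.mean(F,0))
E
```

```text
t 9.78 pos [0.534  0.1524 0.0563] shift(now axes) [ 0.166  0.007 -0.023] shift(final axes) [ 0.166  0.007 -0.023] turn [-0. -0. -0.] F [ 0.38 -0.04 -1.82] w 0.0257
t 9.82 pos [0.534  0.1523 0.0563] shift(now axes) [ 0.166  0.006 -0.022] shift(final axes) [ 0.166  0.006 -0.022] turn [-0.  0.  0.] F [ 0.52  0.5  -1.63] w 0.0259
t 9.88 pos [0.534  0.1523 0.0563] shift(now axes) [ 0.166  0.007 -0.021] shift(final axes) [ 0.166  0.007 -0.021] turn [0. 0. 0.] F [-0.12 -0.57 -2.52] w 0.026
t 9.93 pos [0.534  0.1524 0.0563] shift(now axes) [ 0.163  0.004 -0.02 ] shift(final axes) [ 0.163  0.004 -0.02 ] turn [ 0. -0.  0.] F [-0.47 -0.27 -1.83] w 0.0258
t 9.97 pos [0.534  0.1524 0.0563] shift(now axes) [ 0.165  0.005 -0.022] shift(final axes) [ 0.165  0.005 -0.022] turn [0. 0. 0.] F [ 0.57  0.19 -2.28] w 0.0256
[ 0.17808245 -0.0389258  -2.01426089]
```

Call:
{"name": "apply_moves", "arguments": {
  "deltas": [
    {"travel": [-0.6,0,-0.02],"turn": [0,0,0],"fingers": 1},
    {"travel": [-0.6,0,0],"turn": [0,0,0],"fingers": 1},
    {"travel": [-0.2,0,0],"turn": [0,0,0],"fingers": 1},
    {"travel": [-0.1,0,0],"turn": [0,0,0],"fingers": 1},
    {"travel": [-0.1,0,0],"turn": [0,0,0],"fingers": 1}
  ]
}}

```text
t: 10.65
eef_pos: [0.5364, 0.1365, 0.0565]
tcp_rot: [0.652, 0.758, 0.0, -0.0]
wrist_force: [-0.3, -0.1, -1.8]
grip_width: 0.026
grip_force: 40.0
```

Call:
{"name": "apply_moves", "arguments": {
  "deltas": [
    {"travel": [-0.1,0,0],"turn": [0,0,0],"fingers": 1},
    {"travel": [-0.1,0,0],"turn": [0,0,0],"fingers": 1},
    {"travel": [-0.1,0,0],"turn": [0,0,0],"fingers": 1}
  ]
}}

```text
t: 11.02
eef_pos: [0.5368, 0.1336, 0.0565]
tcp_rot: [0.652, 0.758, -0.0, 0.0]
wrist_force: [-0.1, 0.2, -2.8]
grip_width: 0.0259
grip_force: 40.0
```

Call:
{"name": "apply_moves", "arguments": {
  "deltas": [
    {"travel": [-0.1,0,0],"turn": [0,0,0],"fingers": 1},
    {"travel": [-0.1,0,0],"turn": [0,0,0],"fingers": 1},
    {"travel": [0,0,0],"turn": [0,0,0],"fingers": 1}
  ]
}}

```text
t: 11.4
eef_pos: [0.5371, 0.1315, 0.0565]
tcp_rot: [0.652, 0.758, -0.0, -0.0]
wrist_force: [-1.0, 0.2, -1.7]
grip_width: 0.0261
grip_force: 40.0
```

Call:
{"name": "apply_moves", "arguments": {
  "deltas": [
    {"travel": [-0.1,0,0],"turn": [0,0,0],"fingers": 1},
    {"travel": [-0.1,0,0],"turn": [0,0,0],"fingers": 1},
    {"travel": [-0.1,0,0],"turn": [0,0,0],"fingers": 1}
  ]
}}

```text
t: 11.78
eef_pos: [0.5375, 0.1286, 0.0565]
tcp_rot: [0.652, 0.758, -0.0, -0.0]
wrist_force: [-0.0, -0.2, -1.4]
grip_width: 0.026
grip_force: 40.0
```

Call:
{"name": "apply_moves", "arguments": {
  "deltas": [
    {"travel": [-0.15,0,0],"turn": [0,0,0],"fingers": 1},
    {"travel": [-0.15,0,0],"turn": [0,0,0],"fingers": 1},
    {"travel": [-0.15,0,0],"turn": [0,0,0],"fingers": 1}
  ]
}}

```text
t: 12.15
eef_pos: [0.5382, 0.1241, 0.0565]
tcp_rot: [0.652, 0.758, -0.0, -0.0]
wrist_force: [-0.7, -0.3, -1.7]
grip_width: 0.0259
grip_force: 40.0
```

```bash
python3 - <<'E'
from h import *
F=[]
for i in range(4):
  togo((.5409,.1064,.0565),8.55); s=ctrl.get_state(); F.append(np.r_[s["wrist_force"],s["moment"]]); grab_frame("wrist")
print(np.round(np.mean(F,0),3))
E
```

```text
t 12.15 pos [0.5382 0.1241 0.0565] shift(now axes) [-1.786  0.002 -0.004] shift(final axes) [-1.786  0.002 -0.004] turn [-0.  0.  0.] F [-0.72 -0.27 -1.66] w 0.0259
t 12.2 pos [0.5382 0.1239 0.0565] shift(now axes) [-1.773  0.002 -0.004] shift(final axes) [-1.773  0.002 -0.004] turn [-0.  0. -0.] F [ 0.21 -0.01 -2.22] w 0.0257
t 12.25 pos [0.5382 0.124  0.0565] shift(now axes) [-1.782e+00  1.000e-03 -3.000e-03] shift(final axes) [-1.782  0.    -0.003] turn [-0.    0.   -0.01] F [ 0.27  0.27 -2.21] w 0.0258
t 12.3 pos [0.5382 0.1241 0.0565] shift(now axes) [-1.788  0.002 -0.004] shift(final axes) [-1.788  0.002 -0.004] turn [-0.    0.   -0.01] F [-0.21 -0.76 -2.13] w 0.0256
[-0.115 -0.193 -2.057 -0.069  0.048 -0.033]
```

Call:
{"name": "apply_moves", "arguments": {
  "deltas": [
    {"travel": [-0.2,0,0],"turn": [0,0,0],"fingers": 1},
    {"travel": [-0.2,0,0],"turn": [0,0,0],"fingers": 1},
    {"travel": [-0.2,0,0],"turn": [0,0,0],"fingers": 1},
    {"travel": [-0.2,0,0],"turn": [0,0,0],"fingers": 1}
  ]
}}

```text
t: 12.85
eef_pos: [0.5394, 0.1161, 0.0565]
tcp_rot: [0.652, 0.758, -0.0, -0.0]
wrist_force: [-0.5, -0.1, -2.9]
grip_width: 0.0258
grip_force: 40.0
```

Call:
{"name": "apply_moves", "arguments": {
  "deltas": [
    {"travel": [-0.15,0,0],"turn": [0,0,0],"fingers": 1},
    {"travel": [-0.1,0,0],"turn": [0,0,0],"fingers": 1},
    {"travel": [-0.1,0,0],"turn": [0,0,0],"fingers": 1},
    {"travel": [-0.05,0,0],"turn": [0,0,0],"fingers": 1}
  ]
}}

```text
t: 13.35
eef_pos: [0.54, 0.1123, 0.0565]
tcp_rot: [0.652, 0.758, -0.0, 0.0]
wrist_force: [0.4, 0.3, -3.3]
grip_width: 0.026
grip_force: 40.0
```

Call:
{"name": "apply_moves", "arguments": {
  "deltas": [
    {"travel": [-0.05,0,0],"turn": [0,0,0],"fingers": 1},
    {"travel": [-0.05,0,0],"turn": [0,0,0],"fingers": 1}
  ]
}}

```text
t: 13.6
eef_pos: [0.5402, 0.1113, 0.0565]
tcp_rot: [0.652, 0.758, 0.0, 0.0]
wrist_force: [0.3, 0.3, -2.3]
grip_width: 0.0256
grip_force: 40.0
```

Call:
{"name": "apply_moves", "arguments": {
  "deltas": [
    {"travel": [-0.05,0,0],"turn": [0,0,0],"fingers": 1},
    {"travel": [0,0,0],"turn": [0,0,0],"fingers": 1}
  ]
}}

```text
t: 13.85
eef_pos: [0.5402, 0.1108, 0.0565]
tcp_rot: [0.652, 0.758, -0.0, -0.0]
wrist_force: [-0.1, -0.6, -2.1]
grip_width: 0.026
grip_force: 40.0
```

Call:
{"name": "apply_moves", "arguments": {
  "deltas": [
    {"travel": [-0.05,0,0],"turn": [0,0,0],"fingers": 1},
    {"travel": [-0.05,0,0],"turn": [0,0,0],"fingers": 1},
    {"travel": [0,0,0],"turn": [0,0,0],"fingers": 1}
  ]
}}

```text
t: 14.22
eef_pos: [0.5404, 0.1098, 0.0565]
tcp_rot: [0.652, 0.758, 0.0, -0.0]
wrist_force: [-0.6, 0.2, -2.2]
grip_width: 0.0258
grip_force: 40.0
```

Call:
{"name": "apply_moves", "arguments": {
  "deltas": [
    {"travel": [-0.05,0,0],"turn": [0,0,0],"fingers": 1},
    {"travel": [0,0,0],"turn": [0,0,0],"fingers": 1}
  ]
}}

```text
t: 14.48
eef_pos: [0.5404, 0.1093, 0.0565]
tcp_rot: [0.652, 0.758, -0.0, -0.0]
wrist_force: [-0.8, 0.6, -2.5]
grip_width: 0.0259
grip_force: 40.0
```

Call:
{"name": "apply_moves", "arguments": {
  "deltas": [
    {"travel": [-0.05,0,0],"turn": [0,0,0],"fingers": 1},
    {"travel": [0,0,0],"turn": [0,0,0],"fingers": 1}
  ]
}}

```text
t: 14.72
eef_pos: [0.5405, 0.1088, 0.0565]
tcp_rot: [0.652, 0.758, -0.0, 0.0]
wrist_force: [-0.1, -0.8, -1.3]
grip_width: 0.0258
grip_force: 40.0
```

Call:
{"name": "apply_moves", "arguments": {
  "deltas": [
    {"travel": [-0.05,0,0],"turn": [0,0,0],"fingers": 1},
    {"travel": [0,0,0],"turn": [0,0,0],"fingers": 1}
  ]
}}

```text
t: 14.98
eef_pos: [0.5406, 0.1083, 0.0565]
tcp_rot: [0.652, 0.758, 0.0, 0.0]
wrist_force: [-0.4, -0.0, -1.2]
grip_width: 0.0257
grip_force: 40.0
```

Call:
{"name": "apply_moves", "arguments": {
  "deltas": [
    {"travel": [-0.05,0,0],"turn": [0,0,0],"fingers": 1},
    {"travel": [0,0,0],"turn": [0,0,0],"fingers": 1}
  ]
}}

```text
t: 15.22
eef_pos: [0.5407, 0.1078, 0.0565]
tcp_rot: [0.652, 0.758, 0.0, 0.0]
wrist_force: [0.1, -0.1, -2.4]
grip_width: 0.0257
grip_force: 40.0
```

Call:
{"name": "apply_moves", "arguments": {
  "deltas": [
    {"travel": [-0.05,0,0],"turn": [0,0,0],"fingers": 1},
    {"travel": [0,0,0],"turn": [0,0,0],"fingers": 1}
  ]
}}

```text
t: 15.48
eef_pos: [0.5407, 0.1074, 0.0565]
tcp_rot: [0.652, 0.758, -0.0, -0.0]
wrist_force: [-0.7, 0.4, -2.7]
grip_width: 0.0258
grip_force: 40.0
```

Call:
{"name": "apply_moves", "arguments": {
  "deltas": [
    {"travel": [-0.05,0,0],"turn": [0,0,0],"fingers": 1},
    {"travel": [0,0,0],"turn": [0,0,0],"fingers": 1}
  ]
}}

```text
t: 15.72
eef_pos: [0.5408, 0.1068, 0.0565]
tcp_rot: [0.652, 0.758, -0.0, -0.0]
wrist_force: [0.3, -0.0, -1.8]
grip_width: 0.0259
grip_force: 40.0
```

Call:
{"name": "apply_moves", "arguments": {
  "deltas": [
    {"travel": [-0.05,0,0],"turn": [0,0,0],"fingers": 1},
    {"travel": [0,0,0],"turn": [0,0,0],"fingers": 1}
  ]
}}

```text
t: 15.98
eef_pos: [0.5409, 0.1064, 0.0565]
tcp_rot: [0.652, 0.758, -0.0, 0.0]
wrist_force: [0.1, 0.4, -2.5]
grip_width: 0.026
grip_force: 40.0
```

Call:
{"name": "apply_moves", "arguments": {
  "deltas": [
    {"travel": [-0.05,0,0],"turn": [0,0,0],"fingers": 1},
    {"travel": [0,0,0],"turn": [0,0,0],"fingers": 1}
  ]
}}

```text
t: 16.23
eef_pos: [0.541, 0.1059, 0.0565]
tcp_rot: [0.652, 0.758, -0.0, -0.0]
wrist_force: [0.7, -0.8, -2.6]
grip_width: 0.0259
grip_force: 40.0
```

Call:
{"name": "apply_moves", "arguments": {
  "deltas": [
    {"travel": [-0.05,0,0],"turn": [0,0,0],"fingers": 1},
    {"travel": [0,0,0],"turn": [0,0,0],"fingers": 1}
  ]
}}

```text
t: 16.48
eef_pos: [0.5411, 0.1054, 0.0565]
tcp_rot: [0.652, 0.758, 0.0, 0.0]
wrist_force: [0.8, -0.6, -1.9]
grip_width: 0.0255
grip_force: 40.0
```

Call:
{"name": "apply_moves", "arguments": {
  "deltas": [
    {"travel": [-0.05,0,0],"turn": [0,0,0],"fingers": 1},
    {"travel": [0,0,0],"turn": [0,0,0],"fingers": 1}
  ]
}}

```text
t: 16.73
eef_pos: [0.5411, 0.1049, 0.0565]
tcp_rot: [0.652, 0.758, -0.0, -0.0]
wrist_force: [0.1, -0.0, -3.0]
grip_width: 0.0257
grip_force: 40.0
```

Call:
{"name": "apply_moves", "arguments": {
  "deltas": [
    {"travel": [-0.05,0,0],"turn": [0,0,0],"fingers": 1},
    {"travel": [0,0,0],"turn": [0,0,0],"fingers": 1}
  ]
}}

```text
t: 16.98
eef_pos: [0.5412, 0.1044, 0.0565]
tcp_rot: [0.652, 0.758, 0.0, 0.0]
wrist_force: [-1.0, -0.2, -1.8]
grip_width: 0.0257
grip_force: 40.0
```

Call:
{"name": "apply_moves", "arguments": {
  "deltas": [
    {"travel": [-0.05,0,0],"turn": [0,0,0],"fingers": 1},
    {"travel": [0,0,0],"turn": [0,0,0],"fingers": 1}
  ]
}}

```text
t: 17.23
eef_pos: [0.5413, 0.1039, 0.0565]
tcp_rot: [0.652, 0.758, 0.0, 0.0]
wrist_force: [0.2, -0.4, -1.9]
grip_width: 0.0259
grip_force: 40.0
```

Call:
{"name": "apply_moves", "arguments": {
  "deltas": [
    {"travel": [-0.05,0,0],"turn": [0,0,0],"fingers": 1},
    {"travel": [0,0,0],"turn": [0,0,0],"fingers": 1}
  ]
}}

```text
t: 17.48
eef_pos: [0.5413, 0.1038, 0.0565]
tcp_rot: [0.652, 0.758, 0.0, -0.0]
wrist_force: [-0.9, 5.0, -1.3]
grip_width: 0.0259
grip_force: 40.0
```

Call:
{"name": "apply_moves", "arguments": {
  "deltas": [
    {"travel": [-0.02,0,0],"turn": [0,0,0],"fingers": 1},
    {"travel": [0,0,0],"turn": [0,0,0],"fingers": 1}
  ]
}}

```text
t: 17.73
eef_pos: [0.5413, 0.1038, 0.0565]
tcp_rot: [0.652, 0.758, 0.0, -0.0]
wrist_force: [-0.9, 5.8, -1.6]
grip_width: 0.0258
grip_force: 40.0
```

```bash
python3 - <<'E'
from h import *
F=[]
for i in range(5):
  s=ctrl.get_state(); F.append(np.r_[s["wrist_force"],s["moment"]]); grab_frame("wrist")
togo((.5409,.1064,.0565),8.55);print(np.round(F,2),np.round(np.mean(F,0),3))
E
```

```text
t 17.98 pos [0.5413 0.1038 0.0565] shift(now axes) [ 0.262 -0.002  0.003] shift(final axes) [ 0.262 -0.002  0.002] turn [ 0.   -0.04 -0.  ] F [-1.79  6.17 -1.61] w 0.0259
[[-0.93  5.79 -1.6   0.91  0.18 -0.04]
 [-0.58  6.01 -1.6   0.87  0.21  0.02]
 [-1.15  5.99 -2.03  0.91  0.2  -0.  ]
 [-0.43  5.86 -1.17  0.86  0.23 -0.02]
 [-0.96  6.23 -1.92  0.88  0.23  0.04]] [-8.090e-01  5.976e+00 -1.664e+00  8.850e-01  2.110e-01 -1.000e-03]
```

Call:
{"name": "apply_moves", "arguments": {
  "deltas": [
    {"travel": [-0.02,0,0],"turn": [0,0,0],"fingers": 1},
    {"travel": [0,0,0],"turn": [0,0,0],"fingers": 1},
    {"travel": [0,0,0],"turn": [0,0,0],"fingers": 1},
    {"travel": [0,0,0],"turn": [0,0,0],"fingers": 1}
  ]
}}

```text
t: 18.48
eef_pos: [0.5413, 0.1038, 0.0565]
tcp_rot: [0.652, 0.758, 0.0, -0.0]
wrist_force: [-0.9, 6.9, -2.7]
grip_width: 0.0259
grip_force: 40.0
```

Call:
{"name": "apply_moves", "arguments": {
  "deltas": [
    {"travel": [0.2,0,0],"turn": [0,0,0],"fingers": 1},
    {"travel": [0.5,0,0],"turn": [0,0,0],"fingers": 1},
    {"travel": [0.5,0,0],"turn": [0,0,0],"fingers": 1},
    {"travel": [0.5,0,0],"turn": [0,0,0],"fingers": 1},
    {"travel": [0.5,0,0],"turn": [0,0,0],"fingers": 1}
  ]
}}

```text
t: 19.1
eef_pos: [0.5381, 0.1252, 0.0565]
tcp_rot: [0.652, 0.758, 0.0, 0.0]
wrist_force: [-0.1, -0.3, -2.3]
grip_width: 0.0255
grip_force: 40.0
```

Call:
{"name": "apply_moves", "arguments": {
  "deltas": [
    {"travel": [0.5,0,0],"turn": [0,0,0],"fingers": 1},
    {"travel": [0.8,0,0],"turn": [0,0,0],"fingers": 1},
    {"travel": [1.0,0,0],"turn": [0,0,0],"fingers": 1},
    {"travel": [1.0,0,0],"turn": [0,0,0],"fingers": 1},
    {"travel": [0,0,0],"turn": [0,0,0],"fingers": 1}
  ]
}}

```text
t: 19.73
eef_pos: [0.5331, 0.1583, 0.0565]
tcp_rot: [0.652, 0.758, 0.0, 0.0]
wrist_force: [-0.1, 0.1, -1.7]
grip_width: 0.0262
grip_force: 40.0
```

```bash
python3 - <<'E'
from h import *
togo((.5663+.003,-.0623-.0198,.0565),8.55)
E
```

```text
t 19.73 pos [0.5331 0.1583 0.0565] shift(now axes) [-2.431e+01 -2.700e-02 -3.000e-03] shift(final axes) [-2.431e+01  5.000e-03 -2.000e-03] turn [ 0.01 -0.    0.07] F [-0.13  0.14 -1.75] w 0.0262
```

The go end went home at about 7 N and is drawn out. Now I'll lift over to the right side.

Call:
{"name": "apply_moves", "arguments": {
  "deltas": [
    {"travel": [0,0,-3],"turn": [0,0,0],"fingers": 1},
    {"travel": [0,0,-3],"turn": [0,0,0],"fingers": 1},
    {"travel": [0,0,-3],"turn": [0,0,0],"fingers": 1},
    {"travel": [0,0,-2],"turn": [0,0,0],"fingers": 1},
    {"travel": [-4,0,0],"turn": [0,0,0],"fingers": 1}
  ]
}}

```text
t: 20.35
eef_pos: [0.5404, 0.1191, 0.1684]
tcp_rot: [0.651, 0.759, 0.002, 0.001]
wrist_force: [0.3, -0.9, -2.0]
grip_width: 0.0257
grip_force: 40.0
```

Call:
{"name": "apply_moves", "arguments": {
  "deltas": [
    {"travel": [-4.8,0,0],"turn": [0,0,0],"fingers": 1},
    {"travel": [-4.8,0,0],"turn": [0,0,0],"fingers": 1},
    {"travel": [-4.8,0,0],"turn": [0,0,0],"fingers": 1},
    {"travel": [-4,0,0],"turn": [0,0,0],"fingers": 1},
    {"travel": [-1.9,0,0],"turn": [0,0,0],"fingers": 1}
  ]
}}

```text
t: 20.98
eef_pos: [0.5694, -0.0849, 0.1665]
tcp_rot: [0.653, 0.757, -0.0, 0.0]
wrist_force: [-0.0, -0.2, -2.3]
grip_width: 0.0256
grip_force: 40.0
```

Call:
{"name": "apply_moves", "arguments": {
  "deltas": [
    {"travel": [0,0,0],"turn": [0,0,0],"fingers": 1},
    {"travel": [0,0,3],"turn": [0,0,0],"fingers": 1},
    {"travel": [0,0,3],"turn": [0,0,0],"fingers": 1},
    {"travel": [0,0,3],"turn": [0,0,0],"fingers": 1},
    {"travel": [0,0,1.5],"turn": [0,0,0],"fingers": 1}
  ]
}}

```text
t: 21.6
eef_pos: [0.5683, -0.0812, 0.06]
tcp_rot: [0.652, 0.758, -0.001, -0.001]
wrist_force: [0.7, -0.2, -1.2]
grip_width: 0.0259
grip_force: 40.0
```

Call:
{"name": "apply_moves", "arguments": {
  "deltas": [
    {"travel": [0,0,0],"turn": [0,0,0],"fingers": 1},
    {"travel": [0,0,0],"turn": [0,0,0],"fingers": 1},
    {"travel": [0,0,0],"turn": [0,0,0],"fingers": 1},
    {"travel": [0,0,0],"turn": [0,0,0],"fingers": 1},
    {"travel": [0,0,0],"turn": [0,0,0],"fingers": 1}
  ]
}}

```text
t: 22.22
eef_pos: [0.5696, -0.083, 0.0619]
tcp_rot: [0.652, 0.758, 0.0, 0.0]
wrist_force: [0.1, -0.0, -2.0]
grip_width: 0.0256
grip_force: 40.0
```

```bash
python3 - <<'E'
from h import *
for i in range(3):
    togo((.5663+.003,-.0623-.0198,.0565),8.55); p,d=grab_frame("scene")
cv2.imwrite("pics/sc3.png",cv2.resize(p[130:250,220:340],None,fx=5,fy=5,interpolation=cv2.INTER_CUBIC))
E
```

```text
t 22.23 pos [ 0.5696 -0.083   0.0619] shift(now axes) [ 0.093 -0.013  0.539] shift(final axes) [ 0.092 -0.012  0.539] turn [ 0.04  0.01 -0.01] F [ 0.07 -0.05 -1.95] w 0.0256
t 22.27 pos [ 0.5695 -0.083   0.0618] shift(now axes) [ 0.09  -0.005  0.526] shift(final axes) [ 0.09  -0.005  0.526] turn [ 0.02  0.01 -0.01] F [ 0.34 -0.5  -2.38] w 0.0257
t 22.32 pos [ 0.5694 -0.083   0.0617] shift(now axes) [0.087 0.001 0.515] shift(final axes) [0.087 0.001 0.515] turn [ 0.01  0.   -0.01] F [ 0.46 -0.25 -2.65] w 0.0257
```

View pics/sc3.png

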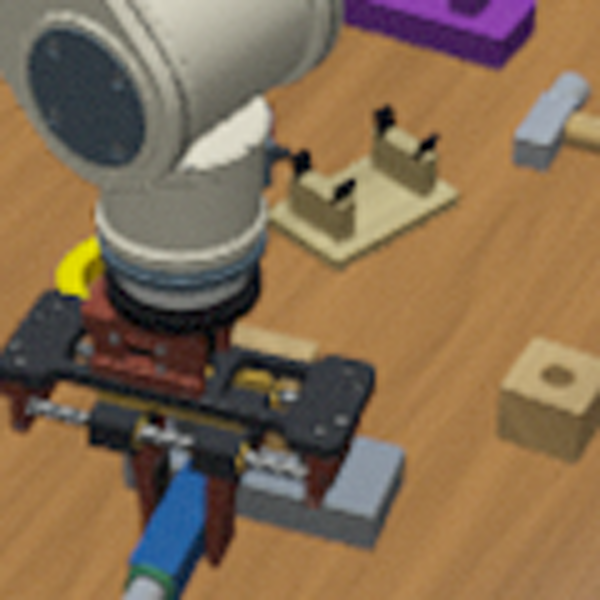

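The scene view shows the gauge on the right side of the vise, no-go end towards the block, with the empty rest behind. I'll correct the height and approach.

Call:
{"name": "apply_moves", "arguments": {
  "deltas": [
    {"travel": [0,0,0.5],"turn": [0,0,0],"fingers": 1},
    {"travel": [0,0,0],"turn": [0,0,0],"fingers": 1},
    {"travel": [0.4,0,0],"turn": [0,0,0],"fingers": 1},
    {"travel": [0.4,0,0],"turn": [0,0,0],"fingers": 1},
    {"travel": [0.4,0,0],"turn": [0,0,0],"fingers": 1}
  ]
}}

```text
t: 23.0
eef_pos: [0.5675, -0.0706, 0.0565]
tcp_rot: [0.652, 0.758, 0.0, 0.0]
wrist_force: [0.3, -0.6, -3.5]
grip_width: 0.0259
grip_force: 40.0
```

Call:
{"name": "apply_moves", "arguments": {
  "deltas": [
    {"travel": [0.3,0,0],"turn": [0,0,0],"fingers": 1},
    {"travel": [0.1,0,0],"turn": [0,0,0],"fingers": 1},
    {"travel": [0,0,0],"turn": [0,0,0],"fingers": 1},
    {"travel": [0,0,0],"turn": [0,0,0],"fingers": 1},
    {"travel": [0,0,0],"turn": [0,0,0],"fingers": 1}
  ]
}}

```text
t: 23.62
eef_pos: [0.567, -0.0672, 0.0565]
tcp_rot: [0.652, 0.758, 0.0, 0.0]
wrist_force: [0.3, -0.0, -0.9]
grip_width: 0.0258
grip_force: 40.0
```

Call:
{"name": "apply_moves", "arguments": {
  "deltas": [
    {"travel": [0,0,0],"turn": [0,0,0],"fingers": 1},
    {"travel": [0,0,0],"turn": [0,0,0],"fingers": 1},
    {"travel": [0,0,0],"turn": [0,0,0],"fingers": 1}
  ]
}}

```text
t: 24.0
eef_pos: [0.5669, -0.0671, 0.0565]
tcp_rot: [0.652, 0.758, -0.0, -0.0]
wrist_force: [0.5, -0.6, -2.8]
grip_width: 0.0258
grip_force: 40.0
```

```bash
python3 - <<'E'
from h import *
for i in range(3):
    togo((.5663,-.0623,.0565),8.55); grab_frame("wrist")
E
```

```text
t 24.0 pos [ 0.5669 -0.0671  0.0565] shift(now axes) [ 0.481  0.007 -0.005] shift(final axes) [ 0.481  0.007 -0.005] turn [-0. -0. -0.] F [ 0.55 -0.65 -2.76] w 0.0258
t 24.05 pos [ 0.567  -0.0671  0.0565] shift(now axes) [ 0.481  0.005 -0.004] shift(final axes) [ 0.481  0.005 -0.004] turn [-0.  0.  0.] F [ 0.52 -0.01 -1.74] w 0.0258
t 24.1 pos [ 0.567  -0.0671  0.0565] shift(now axes) [ 0.482  0.003 -0.002] shift(final axes) [ 0.482  0.003 -0.002] turn [0. 0. 0.] F [ 0.02  0.29 -1.71] w 0.0255
```

Call:
{"name": "apply_moves", "arguments": {
  "deltas": [
    {"travel": [0.1,0,0],"turn": [0,0,0],"fingers": 1},
    {"travel": [0.1,0,0],"turn": [0,0,0],"fingers": 1},
    {"travel": [0.1,0,0],"turn": [0,0,0],"fingers": 1},
    {"travel": [0.05,0,0],"turn": [0,0,0],"fingers": 1}
  ]
}}

```text
t: 24.65
eef_pos: [0.5665, -0.0635, 0.0565]
tcp_rot: [0.652, 0.758, -0.0, 0.0]
wrist_force: [0.4, 0.7, -3.1]
grip_width: 0.0261
grip_force: 40.0
```

Call:
{"name": "apply_moves", "arguments": {
  "deltas": [
    {"travel": [0.05,0,0],"turn": [0,0,0],"fingers": 1},
    {"travel": [0.03,0,0],"turn": [0,0,0],"fingers": 1}
  ]
}}

```text
t: 24.9
eef_pos: [0.5663, -0.0628, 0.0565]
tcp_rot: [0.652, 0.758, -0.0, 0.0]
wrist_force: [-1.0, -0.4, -2.5]
grip_width: 0.0263
grip_force: 40.0
```

Call:
{"name": "apply_moves", "arguments": {
  "deltas": [
    {"travel": [0.03,0,0],"turn": [0,0,0],"fingers": 1},
    {"travel": [0.03,0,0],"turn": [0,0,0],"fingers": 1}
  ]
}}

```text
t: 25.15
eef_pos: [0.5663, -0.0623, 0.0565]
tcp_rot: [0.652, 0.758, -0.0, 0.0]
wrist_force: [-0.1, -1.8, -2.3]
grip_width: 0.0258
grip_force: 40.0
```

Call:
{"name": "apply_moves", "arguments": {
  "deltas": [
    {"travel": [0.06,0,0],"turn": [0,0,0],"fingers": 1},
    {"travel": [0,0,0],"turn": [0,0,0],"fingers": 1}
  ]
}}

```text
t: 25.4
eef_pos: [0.5663, -0.0622, 0.0566]
tcp_rot: [0.652, 0.758, -0.0, 0.0]
wrist_force: [-0.1, -5.1, -2.2]
grip_width: 0.0258
grip_force: 40.0
```

Call:
{"name": "apply_moves", "arguments": {
  "deltas": [
    {"travel": [0.08,0,0],"turn": [0,0,0],"fingers": 1},
    {"travel": [0,0,0],"turn": [0,0,0],"fingers": 1}
  ]
}}

```text
t: 25.65
eef_pos: [0.5664, -0.0621, 0.0567]
tcp_rot: [0.652, 0.758, -0.0, 0.001]
wrist_force: [-1.1, -9.1, -2.0]
grip_width: 0.0255
grip_force: 40.0
```

Call:
{"name": "apply_moves", "arguments": {
  "deltas": [
    {"travel": [0.01,0,0],"turn": [0,0,0],"fingers": 1},
    {"travel": [0,0,0],"turn": [0,0,0],"fingers": 1},
    {"travel": [0,0,0],"turn": [0,0,0],"fingers": 1}
  ]
}}

```text
t: 26.02
eef_pos: [0.5664, -0.0621, 0.0567]
tcp_rot: [0.652, 0.758, -0.0, 0.001]
wrist_force: [0.7, -10.1, -2.0]
grip_width: 0.026
grip_force: 40.0
```

```bash
python3 - <<'E'
from h import *
F=[]
for i in range(8):
    F.append(ctrl.get_state()["wrist_force"]); grab_frame("wrist")
print(np.round(F,1).tolist()); togo((.5663,-.0623,.0565),8.55)
E
```

```text
[[0.7, -10.1, -2.0], [0.3, -9.6, -1.9], [-0.3, -10.6, -2.3], [-0.4, -11.1, -2.4], [-1.2, -9.1, -2.2], [0.1, -10.8, -2.4], [0.3, -10.1, -2.6], [-0.3, -8.9, -2.9]]
t 26.43 pos [ 0.5664 -0.0621  0.0566] shift(now axes) [-0.015 -0.009  0.014] shift(final axes) [-0.015 -0.009  0.014] turn [0.03 0.1  0.03] F [  0.18 -10.25  -2.76] w 0.0259
```

Call:
{"name": "apply_moves", "arguments": {
  "deltas": [
    {"travel": [0,0,0],"turn": [0,0,0],"fingers": 1},
    {"travel": [0,0,0],"turn": [0,0,0],"fingers": 1},
    {"travel": [-0.15,0,0],"turn": [0,0,0],"fingers": 1},
    {"travel": [-0.8,0,0],"turn": [0,0,0],"fingers": 1},
    {"travel": [-1.5,0,0],"turn": [0,0,0],"fingers": 1}
  ]
}}

```text
t: 27.05
eef_pos: [0.5697, -0.0851, 0.0565]
tcp_rot: [0.652, 0.758, 0.0, -0.0]
wrist_force: [0.4, -0.7, -2.7]
grip_width: 0.0257
grip_force: 40.0
```

Call:
{"name": "apply_moves", "arguments": {
  "deltas": [
    {"travel": [0,0,0],"turn": [0,0,0],"fingers": 1},
    {"travel": [0,0,-3],"turn": [0,0,0],"fingers": 1},
    {"travel": [0,0,-4],"turn": [0,0,0],"fingers": 1},
    {"travel": [0,0,-4],"turn": [0,0,0],"fingers": 1},
    {"travel": [0,0,-1],"turn": [0,0,0],"fingers": 1}
  ]
}}

```text
t: 27.68
eef_pos: [0.5711, -0.0852, 0.1789]
tcp_rot: [0.653, 0.758, 0.001, 0.002]
wrist_force: [0.5, -0.5, -2.6]
grip_width: 0.0258
grip_force: 40.0
```

```bash
python3 -c "
from h import *
togo((.4868,.294,.18),-19.44)"
```

```text
t 27.68 pos [ 0.5711 -0.0852  0.1789] shift(now axes) [38.75  -2.707 -0.173] shift(final axes) [ 32.951 -20.569  -0.114] turn [2.600e-01 1.000e-02 2.798e+01] F [ 0.5  -0.48 -2.62] w 0.0258
```

Call:
{"name": "apply_moves", "arguments": {
  "deltas": [
    {"travel": [4.85,-0.34,0],"turn": [0,0,0],"fingers": 1},
    {"travel": [4.85,-0.34,0],"turn": [0,0,0],"fingers": 1},
    {"travel": [4.85,-0.34,0],"turn": [0,0,0],"fingers": 1},
    {"travel": [4.85,-0.34,0],"turn": [0,0,0],"fingers": 1},
    {"travel": [4.85,-0.34,0],"turn": [0,0,0],"fingers": 1}
  ]
}}

```text
t: 28.3
eef_pos: [0.5155, 0.1536, 0.175]
tcp_rot: [0.652, 0.758, -0.001, -0.001]
wrist_force: [0.1, -0.1, -1.9]
grip_width: 0.0259
grip_force: 40.0
```

Call:
{"name": "apply_moves", "arguments": {
  "deltas": [
    {"travel": [4.85,-0.34,0],"turn": [0,0,0],"fingers": 1},
    {"travel": [4.85,-0.34,0],"turn": [0,0,0],"fingers": 1},
    {"travel": [4.8,-0.34,0],"turn": [0,0,0],"fingers": 1},
    {"travel": [0,0,0],"turn": [0,0,9.3],"fingers": 1},
    {"travel": [0,0,0],"turn": [0,0,9.3],"fingers": 1}
  ]
}}

```text
t: 28.92
eef_pos: [0.4839, 0.2946, 0.1747]
tcp_rot: [0.768, 0.641, -0.001, -0.0]
wrist_force: [0.6, -0.3, -2.9]
grip_width: 0.0258
grip_force: 40.0
```

Call:
{"name": "apply_moves", "arguments": {
  "deltas": [
    {"travel": [0,0,0],"turn": [0,0,9.3],"fingers": 1},
    {"travel": [0,0,4],"turn": [0,0,0],"fingers": 1},
    {"travel": [0,0,3],"turn": [0,0,0],"fingers": 1},
    {"travel": [0,0,1],"turn": [0,0,0],"fingers": 1},
    {"travel": [0,0,0],"turn": [0,0,0],"fingers": 1}
  ]
}}

```text
t: 29.55
eef_pos: [0.4846, 0.2939, 0.0956]
tcp_rot: [0.816, 0.578, -0.001, -0.0]
wrist_force: [-0.3, -0.1, -2.5]
grip_width: 0.0258
grip_force: 40.0
```

Call:
{"name": "apply_moves", "arguments": {
  "deltas": [
    {"travel": [0,0,0],"turn": [0,0,0],"fingers": 1},
    {"travel": [0,0,0],"turn": [0,0,0],"fingers": 1},
    {"travel": [0,0,0],"turn": [0,0,0],"fingers": 1},
    {"travel": [0,0,0],"turn": [0,0,0],"fingers": 1},
    {"travel": [0,0,0],"turn": [0,0,0],"fingers": 1}
  ]
}}

```text
t: 30.18
eef_pos: [0.4852, 0.2942, 0.0966]
tcp_rot: [0.816, 0.578, 0.0, 0.0]
wrist_force: [-1.0, 0.2, -1.2]
grip_width: 0.0261
grip_force: 40.0
```

```bash
python3 -c "
from h import *
togo((.4868,.294,.0365),-19.44)"
```

```text
t 30.18 pos [0.4852 0.2942 0.0966] shift(now axes) [0.036 0.158 6.012] shift(final axes) [0.037 0.159 6.012] turn [ 0.01 -0.01  0.09] F [-0.98  0.22 -1.22] w 0.0261
```

Call:
{"name": "apply_moves", "arguments": {
  "deltas": [
    {"travel": [0.04,0.16,1.5],"turn": [0,0,0.09],"fingers": 1},
    {"travel": [0,0,1.5],"turn": [0,0,0],"fingers": 1},
    {"travel": [0,0,1],"turn": [0,0,0],"fingers": 1},
    {"travel": [0,0,0.5],"turn": [0,0,0],"fingers": 1},
    {"travel": [0,0,0.5],"turn": [0,0,0],"fingers": 1}
  ]
}}

```text
t: 30.8
eef_pos: [0.4868, 0.2941, 0.046]
tcp_rot: [0.816, 0.578, -0.0, -0.0]
wrist_force: [0.3, -0.1, -2.6]
grip_width: 0.0258
grip_force: 40.0
```

Call:
{"name": "apply_moves", "arguments": {
  "deltas": [
    {"travel": [0,0,0.3],"turn": [0,0,0],"fingers": 1},
    {"travel": [0,0,0.2],"turn": [0,0,0],"fingers": 1},
    {"travel": [0,0,0.2],"turn": [0,0,0],"fingers": 1},
    {"travel": [0,0,0],"turn": [0,0,0],"fingers": 1},
    {"travel": [0,0,0],"turn": [0,0,0],"fingers": 1}
  ]
}}

```text
t: 31.42
eef_pos: [0.4869, 0.2941, 0.0396]
tcp_rot: [0.816, 0.578, 0.0, 0.0]
wrist_force: [-0.9, 0.0, -2.3]
grip_width: 0.0258
grip_force: 40.0
```

```bash
python3 -c "
from h import *
for i in range(3): togo((.4868,.294,.0365),-19.44);grab_frame('wrist')"
```

```text
t 31.43 pos [0.4869 0.2941 0.0396] shift(now axes) [-0.009 -0.002  0.311] shift(final axes) [-0.009 -0.002  0.311] turn [ 0.01 -0.01  0.  ] F [-0.89  0.01 -2.34] w 0.0258
t 31.48 pos [0.4869 0.2941 0.0396] shift(now axes) [-0.011 -0.005  0.313] shift(final axes) [-0.011 -0.005  0.313] turn [ 0.01 -0.01  0.  ] F [-0.32 -0.89 -1.7 ] w 0.0256
t 31.52 pos [0.4869 0.2941 0.0396] shift(now axes) [-0.011 -0.004  0.312] shift(final axes) [-0.011 -0.004  0.312] turn [ 0.01 -0.01  0.  ] F [-0.32  0.07 -2.58] w 0.026
```

Call:
{"name": "apply_moves", "arguments": {
  "deltas": [
    {"travel": [0,0,0.1],"turn": [0,0,0],"fingers": 1},
    {"travel": [0,0,0.1],"turn": [0,0,0],"fingers": 1},
    {"travel": [0,0,0.08],"turn": [0,0,0],"fingers": 1},
    {"travel": [0,0,0],"turn": [0,0,0],"fingers": 1}
  ]
}}

```text
t: 32.08
eef_pos: [0.4868, 0.294, 0.0366]
tcp_rot: [0.816, 0.578, -0.0, -0.0]
wrist_force: [0.0, 0.4, -1.4]
grip_width: 0.0255
grip_force: 40.0
```

Call:
{"name": "apply_moves", "arguments": {
  "deltas": [
    {"travel": [0,0,0.03],"turn": [0,0,0],"fingers": 1},
    {"travel": [0,0,0.01],"turn": [0,0,0],"fingers": 1},
    {"travel": [0,0,0],"turn": [0,0,0],"fingers": 1}
  ]
}}

```text
t: 32.45
eef_pos: [0.4868, 0.294, 0.0366]
tcp_rot: [0.816, 0.578, 0.0, 0.0]
wrist_force: [-2.0, -1.3, 3.4]
grip_width: 0.0258
grip_force: 40.0
```

Seated on the saddle floors. I'll ease the grip, open, and back off.

Call:
{"name": "apply_moves", "arguments": {
  "deltas": [
    {"travel": [0,0,0],"turn": [0,0,0],"fingers": 1},
    {"travel": [0,0,0],"turn": [0,0,0],"fingers": 1},
    {"travel": [0,0,0],"turn": [0,0,0],"fingers": 0.3},
    {"travel": [0,0,0],"turn": [0,0,0],"fingers": -0.2},
    {"travel": [0,0,0],"turn": [0,0,0],"fingers": -0.6}
  ],
  "force": 5
}}

```text
t: 33.08
eef_pos: [0.4869, 0.2941, 0.0361]
tcp_rot: [0.816, 0.578, 0.0, 0.0]
wrist_force: [-0.1, -0.8, -0.6]
grip_width: 0.0473
grip_force: 0.0
```

Call:
{"name": "apply_moves", "arguments": {
  "deltas": [
    {"travel": [0,0,0],"turn": [0,0,0],"fingers": -0.6},
    {"travel": [0,0,0],"turn": [0,0,0],"fingers": -0.6},
    {"travel": [0,0,-1],"turn": [0,0,0],"fingers": -0.6},
    {"travel": [0,0,-3],"turn": [0,0,0],"fingers": -0.6},
    {"travel": [0,0,-5],"turn": [0,0,0],"fingers": -0.6}
  ]
}}

```text
t: 33.7
eef_pos: [0.4858, 0.2935, 0.1265]
tcp_rot: [0.816, 0.578, -0.002, -0.0]
wrist_force: [0.4, -0.2, 0.9]
grip_width: 0.0703
grip_force: 0.0
```

Call:
{"name": "apply_moves", "arguments": {
  "deltas": [
    {"travel": [0,0,-5],"turn": [0,0,0],"fingers": -0.6},
    {"travel": [0,0,-2],"turn": [0,0,0],"fingers": -0.6},
    {"travel": [0,0,0],"turn": [0,0,0],"fingers": -0.6},
    {"travel": [0,0,0],"turn": [0,0,0],"fingers": -0.6}
  ]
}}

```text
t: 34.2
eef_pos: [0.4862, 0.2937, 0.1955]
tcp_rot: [0.816, 0.578, -0.001, -0.0]
wrist_force: [-0.9, -0.4, -0.5]
grip_width: 0.0701
grip_force: 0.0
```

```bash
python3 - <<'E'
from h import *
togo((.4868,.294,.2),-19.44)
c,T=cam("wrist"); p,d=grab_frame("wrist"); cv2.imwrite("pics/w4.png",p)
P=cloud(c,T,d); hsv=cv2.cvtColor(p,cv2.COLOR_BGR2HSV)
m=(hsv[...,0]>100)&(hsv[...,0]<125)&(hsv[...,1]>130)&(hsv[...,2]>60)&(P[...,2]>.04)&(P[...,2]<.1)
print(np.nanmedian(P[m],0),rect(P[m&(P[...,2]>.065)]))
E
```

```text
t 34.2 pos [0.4862 0.2937 0.1955] shift(now axes) [ 0.052  0.048 -0.447] shift(final axes) [ 0.053  0.048 -0.447] turn [-0.04  0.06  0.01] F [-0.92 -0.42 -0.5 ] w 0.0701
[0.48776833 0.29732553 0.06848074] (array([486.8, 294.8]), array([97.8, 23.4]), 70.27)
```

View pics/w4.png

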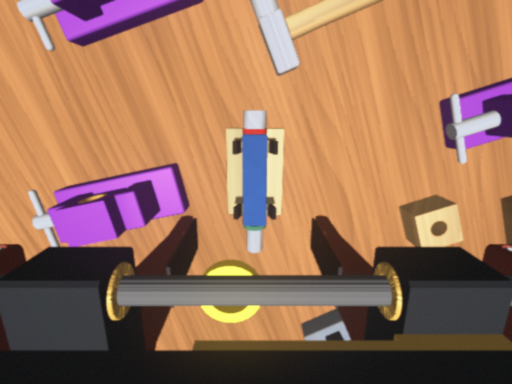

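The gauge is back in its rest at (255,178), level and at the pose it started from. The gripper is open and clear of everything.

```bash
python3 -c "
from station import ctrl
print(ctrl.sign_off())"
```

```text
the job is handed in; nothing more can be done
None
```

I handed the job in at about 34 s: the go end seated at about 7 N and was drawn out, the no-go end was refused at about 10 N held for just over a second, and the gauge is back in its rest, released.

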